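# Change over the tea caddies on the offering table

### The arm

A 7-joint arm with a two-finger parallel gripper is mounted at the origin on the work surface. World frame = base frame: x ahead of the robot, y to its left, z up, the work surface at z = 0. Lengths are in m, angles in rad, forces in N, time in s.
With the tool pointing down it reaches from about 0.425 to 0.95 m from the base axis. Payload 4.7 kg.
Tool frame: the origin (TCP) lies between the finger pads; the fingertips stand 25 mm ahead of it and the grasp point (between the pads) lies 6 mm ahead of it; x points along the fingers, z is the direction in which the jaws open and shut, and the axes are right-handed (so a half turn about x gives the same grasp; the last joint's range is limited). The gripper opens to 85 mm and grips with 20 to 120 N. Pads are 22 mm wide; open, the fingers measure 114 mm over their backs; the gripper's body (76 mm by 85 mm) begins 54 mm behind the grasp point. The pads swing forward as they close: fully open they stand 13 mm farther back than shut.
Start: joints at [1.177, 0.469, -0.049, 1.532, 0.024, 1.141, -0.082], TCP at [0.241, -0.631, 0.256] pointing down, gripper open.
Joint ranges: [-2.59, 2.59], [-0.33, 1.99], [-1.39, 1.29], [0.1, 2.45], [-1.04, 4.18], [0.21, 1.99], [-2.66, 2.66]. Speed limits (rad/s): [2.57, 2.57, 3.14, 3.14, 3.14, 3.14, 3.14].

### API

Orientations are given as a 3x3 rotation matrix whose columns are the frame's x, y, z axes.
In Python, from rig import * gives the robot as it stands. Calls block until the motion is done:
- movep(position, orientation): joint-space move of the TCP to a pose.
- move_l(position, attitude=None, feed=0.15, until_force=None): straight line of the TCP; attitude=None keeps the orientation; feed is the mean speed in m/s. With until_force (N) it stops when the force on the tool has changed by that much, and returns True; else False.
- move_joints(angles): joint-space move.
- command_gripper(opening, newtons=None): finger opening in m; newtons is the grip in N (None keeps the last); returns when the fingers have stopped.
- sleep(seconds).
- inverse_kinematics(position, orientation): joint angles nearest the present ones, or None.
- sense(): the state.
- camera(name): name is "side" or "top"; returns (picture, depth): 400x640x3 uint8, red, green, blue; 400x640 float32, m along the optical axis (not along the pixel's ray), 0 where there is no reading.
- camera_params(name): a dict with "K" (3x3 intrinsics, pixels), "position" and "rotation" of the camera in the world. Camera axes: x right, y down, z forward; pixel columns grow to the right and rows downward; lengths in m; the calibration is good to about 2 mm. A picture is of the moment at which its call begins. camera_params takes no time and is no camera call.
A pose or a line that the arm cannot do raises Unreachable and nothing moves.
- finish_job(): hands the job in, once; it reports no verdict.
The state is a dict: "time_s": time; "joint_pos": joint angles; "qd": joint speeds; "joint_efforts": joint torques, N m; "position": TCP position; "tcp_rot": TCP orientation; "wrist_force": force on the tool from outside, world axes, zero at the start; "ft_torque": the same for the moment, N m; "finger_gap": finger opening in m.
Only numpy, scipy, OpenCV 4.12 (cv2) and the standard library are available. Lean on these libraries where they do the work, as an engineer would, in place of code of your own. Each camera call takes 0.05 s, during which the arm holds its last target.

### The job

Change over the tea: with the fingertips, first swing shut the lid of the small caddy that stands open, then push the lid of the large caddy up and over until it leans open by itself. Push gently, do not grip, lift or shove the caddies; leave the other small caddy shut and everything else on the table where it stands.

Things in the scene. Friction and masses are not known exactly. Their poses are not given: they have to be found in the camera images.
- large: The one large caddy, lid shut at the start: a dark wooden tea caddy, 130 mm deep (its x) by 150 mm wide (its y), 95 mm tall without the lid; stands loose on the table by its weight. Origin at the centre of its underside, x points from its front to its hinged back, z up. It is turned by up to about 17 degrees either way from facing the robot.
- large_lid (a joint): the lid of large, an 8 mm thick wooden board on a hinge along the caddy's back top edge; 0 = shut flat, grows as the front edge swings up and over to the back, 1.92 rad = leaning back on its stop. No spring, little friction: it falls shut below about 1.4 rad and falls open by itself beyond about 1.5 rad. Moving it takes about 3 N at the knob; a level push on the knob can jam by friction, so a fingertip there must rise as the lid does.
- large_hinge (a point): middle of the hinge line of large's lid, at the caddy's back top edge, 95 mm above the table; the hinge line runs along the caddy's y. Shut, the lid reaches 148 mm from here towards the front (a ledge 18 mm past the box front, under which a fingertip can lift), its top 8 mm higher, and overhangs the box by 4 mm at each side.
- large_knob (a point): centre of the outer end of the upright brass knob on large's lid, in the lid's middle 112 mm from the hinge line and near its front edge; this end is 60 mm from the hinge line square to the lid's underside. The knob stands 52 mm out of the lid: a 14 mm thick stem with a head 20 mm across over its last 12 mm. It turns with the lid; with the lid open it points away from the caddy's front and a little down.
- small_a: The small caddy whose lid stands open at the start: a dark wooden tea caddy, 100 mm deep (its x) by 110 mm wide (its y), 70 mm tall without the lid; stands loose on the table by its weight. Origin at the centre of its underside, x points from its front to its hinged back, z up. It is turned by up to about 17 degrees either way from facing the robot.
- small_a_lid (a joint): the lid of small_a, an 8 mm thick wooden board on a hinge along the caddy's back top edge; 0 = shut flat, grows as the front edge swings up and over to the back, 1.92 rad = leaning back on its stop. No spring, little friction: it falls shut below about 1.4 rad and falls open by itself beyond about 1.5 rad. Moving it takes about 3 N at the knob; a level push on the knob can jam by friction, so a fingertip there must rise as the lid does.
- small_a_hinge (a point): middle of the hinge line of small_a's lid, at the caddy's back top edge, 70 mm above the table; the hinge line runs along the caddy's y. Shut, the lid reaches 118 mm from here towards the front (a ledge 18 mm past the box front, under which a fingertip can lift), its top 8 mm higher, and overhangs the box by 4 mm at each side.
- small_a_knob (a point): centre of the outer end of the upright brass knob on small_a's lid, in the lid's middle 86 mm from the hinge line and near its front edge; this end is 52 mm from the hinge line square to the lid's underside. The knob stands 44 mm out of the lid: a 14 mm thick stem with a head 20 mm across over its last 12 mm. It turns with the lid; with the lid open it points away from the caddy's front and a little down.
- small_b: The other small caddy, the same size, lid shut at the start; to be left alone: a dark wooden tea caddy, 100 mm deep (its x) by 110 mm wide (its y), 70 mm tall without the lid; stands loose on the table by its weight. Origin at the centre of its underside, x points from its front to its hinged back, z up. It is turned by up to about 17 degrees either way from facing the robot.
- small_b_lid (a joint): the lid of small_b, an 8 mm thick wooden board on a hinge along the caddy's back top edge; 0 = shut flat, grows as the front edge swings up and over to the back, 1.92 rad = leaning back on its stop. No spring, little friction: it falls shut below about 1.4 rad and falls open by itself beyond about 1.5 rad. Moving it takes about 3 N at the knob; a level push on the knob can jam by friction, so a fingertip there must rise as the lid does.
- small_b_hinge (a point): middle of the hinge line of small_b's lid, at the caddy's back top edge, 70 mm above the table; the hinge line runs along the caddy's y. Shut, the lid reaches 118 mm from here towards the front (a ledge 18 mm past the box front, under which a fingertip can lift), its top 8 mm higher, and overhangs the box by 4 mm at each side.
- small_b_knob (a point): centre of the outer end of the upright brass knob on small_b's lid, in the lid's middle 86 mm from the hinge line and near its front edge; this end is 52 mm from the hinge line square to the lid's underside. The knob stands 44 mm out of the lid: a 14 mm thick stem with a head 20 mm across over its last 12 mm. It turns with the lid; with the lid open it points away from the caddy's front and a little down.
- cup_a: white tea cup, 60 mm across, 55 mm tall; bystander, origin at the centre of its underside
- cup_b: a second white tea cup, the same; bystander, origin at the centre of its underside
- bowl: blue glazed bowl, 120 mm across, 50 mm tall; bystander, origin at the centre of its underside
- bottle: green glass bottle with a red cap, 66 mm across, 200 mm tall; bystander, origin at the centre of its underside
- jar: terracotta jar with a cork lid, 80 mm across, 100 mm tall; bystander, origin at the centre of its underside
- scoop: spoon with a wooden handle and a metal bowl, lying flat, bystander; origin underneath, near the middle of its length
- candlestick: brass candlestick, 70 mm across its foot, 100 mm tall; bystander, origin at the centre of its underside
Not all that is in view belongs to the job. Leave any red look-alike of the small_a alone.

How it is judged:
By the outcome, as a careful person would: the job done as asked, in the order asked, and still so for the second after the job is handed in, with the robot touching nothing.
It also fails if it takes over 64 s, if anything falls off the work surface, if the arm or the gripper's body presses on something with over 40 N, if the wrist force passes 120 N, or if a joint passes its speed limit or range.

## Working session

There is one attempt and no reset: what is moved stays moved. The work goes in short steps, each a Python script; the robot and the scene stay as the last script left them, time stands still between calls to the robot, and variables do not carry over. Pictures are saved under pics/ and viewed, and the job is handed in when it is done.

```bash
ls; mkdir -p pics
python3 - <<'E'
from rig import *
import cv2,numpy as np
for n in ("side","top"):
    p,d=camera(n); np.savez(f"pics/{n}0.npz",p=p,d=d)
    cv2.imwrite(f"pics/{n}0.png",p[:,:,::-1])
    print(n,camera_params(n))
s=sense();print(s["time_s"],s["position"],s["tcp_rot"],s["finger_gap"])
E
```

```text
pics
side {'K': array([[417.07898394,   0.        , 318.48792068],
       [  0.        , 417.07898394, 203.88072106],
       [  0.        ,   0.        ,   1.        ]]), 'position': array([-0.00739795,  0.54169616,  1.06076375]), 'rotation': array([[-0.71169125, -0.55211401,  0.43435663],
       [-0.70248993,  0.55770512, -0.44212316],
       [ 0.00185947, -0.61978634, -0.78476839]])}
top {'K': array([[479.6594684 ,   0.        , 322.30166235],
       [  0.        , 479.6594684 , 196.26825379],
       [  0.        ,   0.        ,   1.        ]]), 'position': array([ 0.19234096, -0.01379188,  1.53440039]), 'rotation': array([[ 0.13067634, -0.96377493,  0.23251146],
       [-0.99140168, -0.12864017,  0.02396686],
       [ 0.00681166, -0.23364416, -0.97229831]])}
0.1 [ 0.24065976 -0.63012951  0.25535311] [[-6.93400311e-04  9.34184649e-01  3.56789238e-01]
 [ 1.61900715e-03  3.56789905e-01 -9.34183249e-01]
 [-9.99998449e-01 -7.01186299e-05 -1.75984985e-03]] 0.08539530147163163
```

View pics/side0.png

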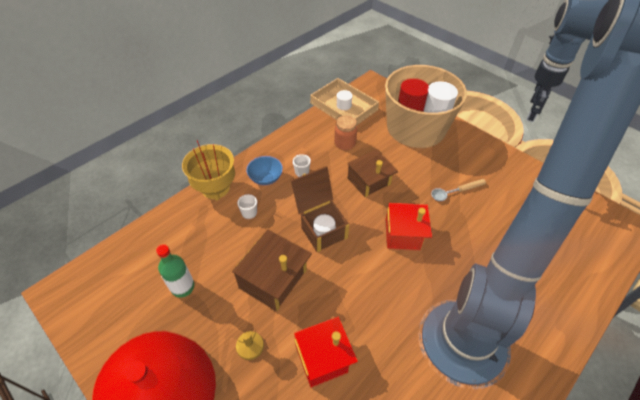

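View pics/top0.png

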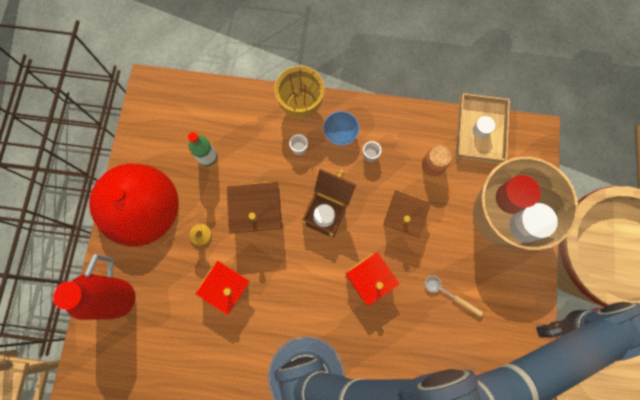

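The top picture shows the open dark caddy (small_a) at about (328,205). The large dark caddy is at (255,207), and the shut dark small one (small_b) is at (407,214). The red look-alikes at (222,288) and (372,278) are red and shut, so they are not meant. I'll enlarge to confirm.

```bash
cat > h.py <<'E'
import numpy as np,cv2
CP={}
def cp(n):
    from rig import camera_params
    if n not in CP: CP[n]=camera_params(n)
    return CP[n]
def cloud(n,d):
    c=cp(n);K=c["K"];v,u=np.mgrid[0:d.shape[0],0:d.shape[1]]
    P=np.stack([(u-K[0,2])/K[0,0]*d,(v-K[1,2])/K[1,1]*d,d],-1)
    return P@c["rotation"].T+c["position"]
def proj(n,X):
    c=cp(n);q=(np.asarray(X)-c["position"])@c["rotation"];q=q@c["K"].T
    return q[...,:2]/q[...,2:]
def crop(im,x0,y0,x1,y1,s,f):
    c=cv2.resize(np.ascontiguousarray(im[y0:y1,x0:x1,::-1]),None,fx=s,fy=s,interpolation=cv2.INTER_CUBIC)
    cv2.imwrite(f,c)
E
python3 - <<'E'
from h import *
t=np.load("pics/top0.npz");crop(t["p"],210,120,450,270,3.3,"pics/topc.png")
s=np.load("pics/side0.npz");crop(s["p"],220,130,420,310,3.3,"pics/sidec.png")
P=cloud("top",t["d"])
for n,(u,v) in dict(large_lid=(245,195),lknob=(252,216),a_in=(320,222),a_lid=(335,188),a_knob=(339,174),b_lid=(405,205),bknob=(407,218),table=(300,260)).items(): print(n,P[v,u].round(3))
E
```

```text
large_lid [0.508 0.258 0.099]
lknob [0.436 0.217 0.153]
a_in [0.463 0.019 0.054]
a_lid [ 0.557 -0.014  0.137]
a_knob [ 0.6   -0.02   0.145]
b_lid [ 0.547 -0.237  0.079]
bknob [ 0.498 -0.24   0.12 ]
table [ 0.343  0.067 -0.003]
```

View pics/topc.png

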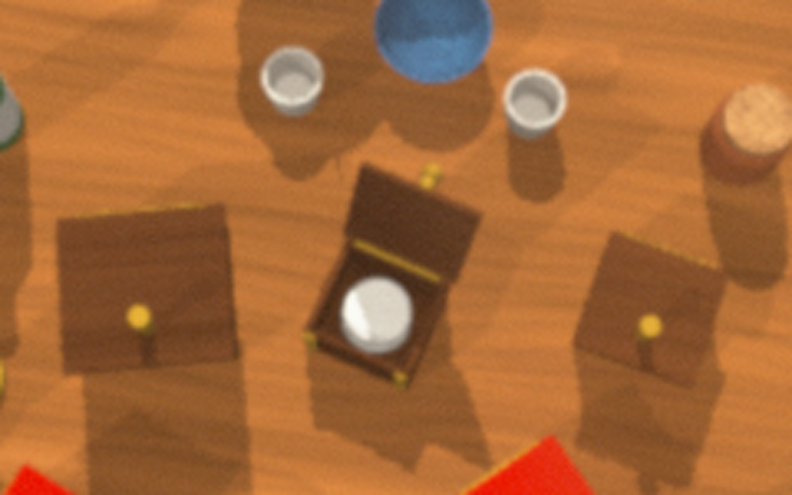

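View pics/sidec.png

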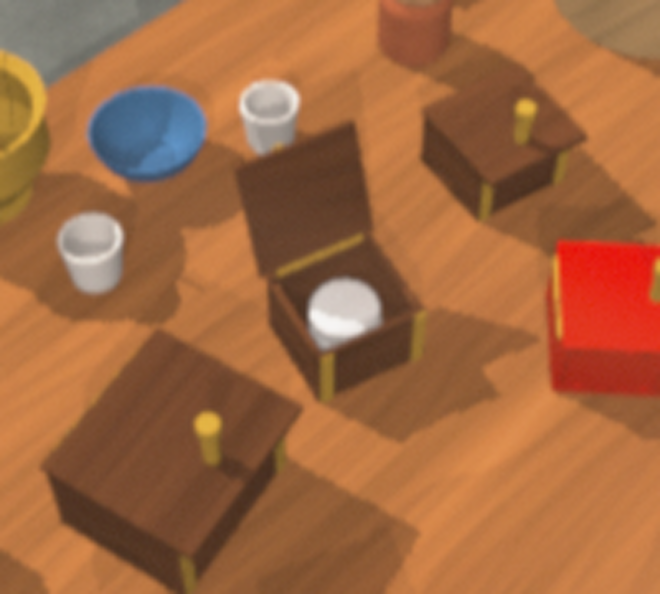

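The crops confirm it. The middle dark caddy, with its lid standing open and a white tin inside at (324,215), is small_a. The large caddy is the bigger dark one on the left. Next I fit their poses.

```bash
cat > fit.py <<'E'
from h import *
from scipy.optimize import least_squares
def body(pose,r_,h,y,t,depth,tall):
    # point on lid: r from hinge toward front, h square to the underside
    x,yy,th=pose[:3]
    lx=depth/2 - r_*np.cos(t)+h*np.sin(t); z=tall+r_*np.sin(t)+h*np.cos(t)
    return np.array([x+np.cos(th)*lx-np.sin(th)*y, yy+np.sin(th)*lx+np.cos(th)*y, z])
def px(c,off,s): return (np.array(c)+.5)/s-.5+np.array(off)
TO=(210,120);SO=(220,130);S=3.3
def fit(obs,depth,tall,x0,open_=False):
    def res(p):
        t=1.92 if open_ else 0
        o=[]
        for cam,pt,pix in obs:
            if pt[0]=='L': X=body(p,pt[1],pt[2],pt[3],t,depth,tall)
            else: X=body(p,pt[1],pt[2],pt[3],0,depth,tall)
            o.append(proj(cam,X)-px(pix,TO if cam=="top" else SO,S))
        return np.concatenate(o)
    r=least_squares(res,x0,loss="soft_l1"); return r.x,res(r.x).reshape(-1,2).round(1)
if __name__=="__main__":
    large=[("top",('L',.148,.008,.079),(65,375)),("top",('L',.148,.008,-.079),(238,357)),
     ("top",('L',0,.008,.079),(58,219)),("top",('L',0,.008,-.079),(224,206)),("top",('L',.112,.060,0),(139,315)),
     ("side",('L',.148,.008,.079),(188,553)),("side",('L',.148,.008,-.079),(302,408)),("side",('L',0,.008,.079),(45,465)),("side",('L',0,.008,-.079),(160,333)),("side",('L',.112,.06,0),(208,420))]
    print(fit(large,.13,.095,[.47,.23,0]))
    a=[("top",('L',.118,.0,.059),(363,165)),("top",('L',.118,.0,-.059),(481,213)),("top",('L',.086,.052,0),(434,172)),
     ("top",('B',.1,0,.055),(307,338)),("top",('B',.1,0,-.055),(406,383)),
     ("side",('L',.118,0,.059),(238,170)),("side",('L',.118,0,-.059),(354,123)),
     ("side",('B',.1,0,.055),(322,352)),("side",('B',.1,0,-.055),(422,312))]
    print(fit(a,.10,.07,[.47,.02,-.3],True))
    b=[("top",('L',.118,.008,.059),(574,347)),("top",('L',.118,.008,-.059),(694,387)),("top",('L',0,.008,.059),(612,234)),("top",('L',0,.008,-.059),(723,269))]
    print(fit(b,.10,.07,[.5,-.24,-.3]))
E
python3 fit.py
python3 - <<'E'
from rig import *
import numpy as np
# IK feasibility
for nm,th,pts in (("a",-.3,[(.56,.0,.2),(.5,.01,.2)]),("L",.08,[(.4,.22,.2),(.6,.23,.28)])):
    for k in (0,np.pi):
        x=np.array([0,0,-1.]);z=np.array([-np.sin(th+k),np.cos(th+k),0]);y=np.cross(z,x)
        R=np.stack([x,y,z],1)
        for p in pts: 
            q=inverse_kinematics(p,R);print(nm,k,p,None if q is None else np.round(q,2))
E
```

```text
(array([0.48287962, 0.22646866, 0.21880026]), array([[-0.5, -0.3],
       [-0.6,  0.7],
       [-0.5, -0.4],
       [ 0.4, -0.7],
       [ 0.3,  0.6],
       [ 1.2,  1. ],
       [ 1. , -1.2],
       [-1.9, -0.3],
       [-0.5, -2.6],
       [ 0.2,  0.5]]))
(array([ 0.4889167 ,  0.00964362, -0.28319544]), array([[-1.2,  0.7],
       [ 0. ,  1.9],
       [ 0.1, -0.3],
       [-1.3, -1.2],
       [ 1.2, -0.7],
       [-0.6, -0.4],
       [ 0.7, -1. ],
       [-0.5,  2.3],
       [ 2.1, -0.9]]))
(array([ 0.53080407, -0.24669131, -0.18792571]), array([[-0.3,  0.3],
       [ 0.2,  0.1],
       [-1.1, -0.7],
       [ 1.6,  0.2]]))
a 0 (0.56, 0.0, 0.2) [ 0.53  0.46 -0.8   1.84  0.38  1.01  0.85]
a 0 (0.5, 0.01, 0.2) [ 0.61  0.37 -0.88  1.97  0.35  0.96  0.83]
a 3.141592653589793 (0.56, 0.0, 0.2) [ 0.24  0.37 -0.4   1.85  0.17  0.95 -2.11]
a 3.141592653589793 (0.5, 0.01, 0.2) [ 0.31  0.29 -0.49  1.98  0.17  0.91 -2.14]
L 0 (0.4, 0.22, 0.2) [ 0.37  0.4  -1.17  2.05  0.45  0.98  0.62]
L 0 (0.6, 0.23, 0.28) [ 0.3   0.67 -1.17  1.54  0.62  1.35  0.72]
L 3.141592653589793 (0.4, 0.22, 0.2) [ 0.41  0.44 -1.24  2.05  0.5   1.   -2.58]
L 3.141592653589793 (0.6, 0.23, 0.28) [ 0.14  0.53 -0.83  1.55  0.4   1.24 -2.25]
```

```bash
cat >> h.py <<'E'
A=(.4889,.0096,-.283); L=(.4829,.2265,.2188)
def Rot(th,k=0):
    x=np.array([0,0,-1.]);z=np.array([-np.sin(th+k),np.cos(th+k),0]);y=np.cross(z,x)
    return np.stack([x,y,z],1)
def W(pose,lx,ly,z):
    x,y,t=pose; return np.array([x+np.cos(t)*lx-np.sin(t)*ly,y+np.sin(t)*lx+np.cos(t)*ly,z])
def shots(tag):
    from rig import camera
    for n,b in (("top",(210,80,450,260)),("side",(200,110,440,310))):
        p,d=camera(n); np.savez(f"pics/{n}{tag}.npz",p=p,d=d); crop(p,*b,3,f"pics/{n}{tag}.png")
E
python3 - <<'E'
from rig import *
from h import *
s=sense();p=s["position"]
move_l([p[0],p[1],.42],feed=.25)
command_gripper(.06,20)
R=Rot(A[2])
movep(W(A,.125,0,.40),R)
move_l(W(A,.122,0,.25),feed=.2)
s=sense();print(s["time_s"],s["position"],s["finger_gap"],s["wrist_force"])
shots("1")
E
```

```text
4.6917 [ 0.60689237 -0.02432145  0.2512959 ] 0.06024197349512867 [-0.3217573   0.35350782  0.35509808]
```

View pics/side1.png

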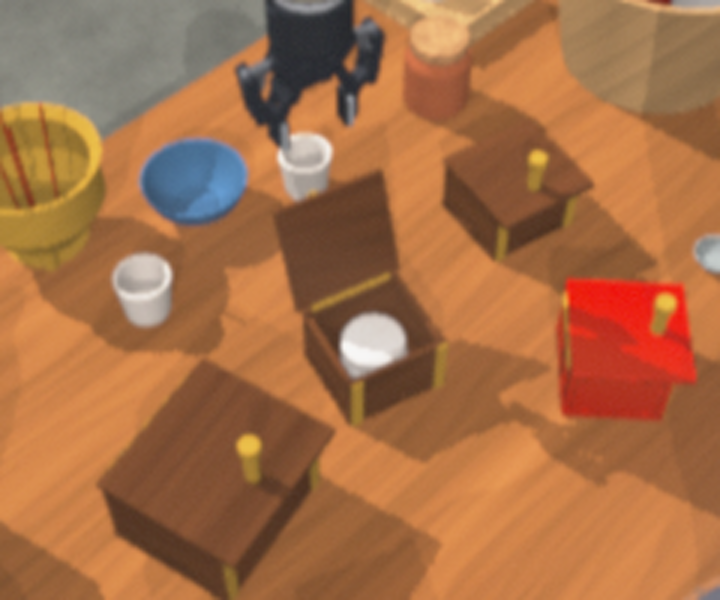

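View pics/top1.png

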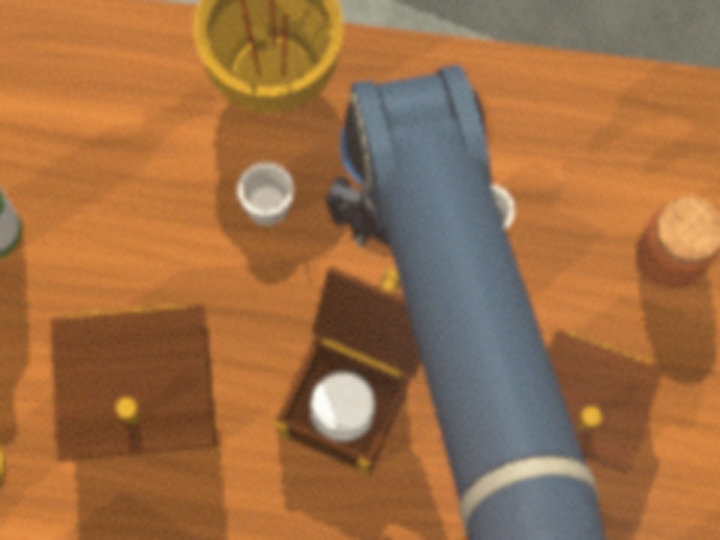

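The gripper is behind the open lid, with its fingertips at side-crop pixels (285,140) and (350,112) straddling the knob line. I'll lower it and push forward.

Run:
```python
from rig import *
from h import *
print(move_l(W(A,.122,0,.17),feed=.12,until_force=6))
f0=sense()["wrist_force"];print(f0)
for x in (.10,.08,.06,.04,.025,.012):
    h=move_l(W(A,x,0,.17),feed=.08,until_force=14)
    s=sense();print(x,h,(s["wrist_force"]-f0).round(1),s["time_s"])
    if h: break
sleep(.4)
s=sense();print((s["wrist_force"]-f0).round(1),s["position"])
shots("2")
```

```text
False
[0.14141214 0.40406319 0.2359111 ]
0.1 False [-0.6 -1.  -0.5] 6.0333
0.08 False [ 0.8  0.1 -0.5] 6.4333
0.06 False [ 0.2 -0.8 -0.7] 6.8333
0.04 False [-0.4 -0.7  0.3] 7.2333
0.025 False [ 0.3 -1.  -0.7] 7.5667
0.012 False [0.1 0.2 0.7] 7.875
[-0.1 -0.8 -0.2] [0.50057167 0.00621239 0.16997687]
```

View pics/side2.png

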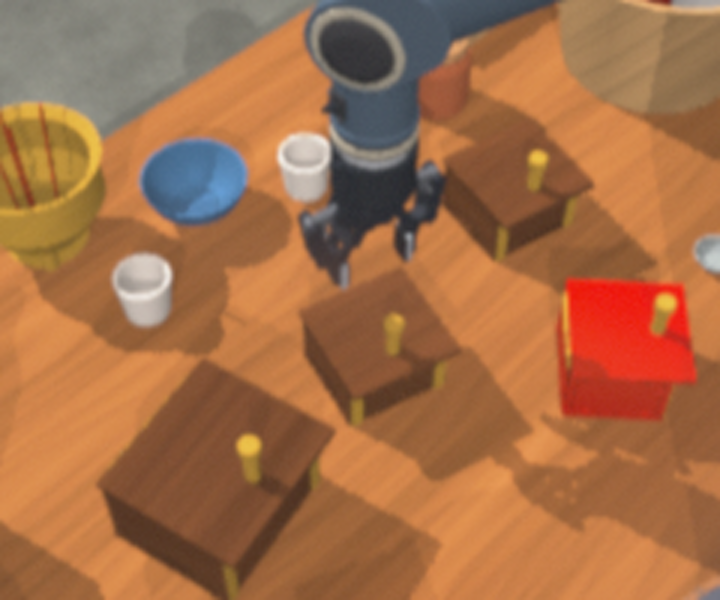

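small_a's lid is shut, with its knob upright at side-crop pixel (395,330), and its box hasn't moved. Next is the large caddy: close the fingers and find the front of the knob with a guarded move.

Run:
```python
from rig import *
from h import *
move_l(W(A,.012,0,.33),feed=.2)
command_gripper(0.0,20)
R=Rot(L[2])
movep(W(L,-.097,0,.30),R)
move_l(W(L,-.097,0,.162),feed=.15,until_force=6)
f0=sense()["wrist_force"];p0=sense()["position"];print(p0,sense()["tcp_rot"].round(2).tolist(),sense()["finger_gap"])
h=move_l(W(L,-.055,0,.162),feed=.03,until_force=3)
s=sense();p=s["position"];print(h,p,(s["wrist_force"]-f0).round(1),s["time_s"])
d=p-np.array([L[0],L[1],0]);print("lx",d[0]*np.cos(L[2])+d[1]*np.sin(L[2]),"ly",-d[0]*np.sin(L[2])+d[1]*np.cos(L[2]))
np.save("f0.npy",f0)
shots("3")
```

```text
[0.38882782 0.2057889  0.16267167] [[0.0, -0.98, -0.22], [0.0, -0.22, 0.98], [-1.0, -0.0, 0.0]] -0.00012720981554558322
True [0.41780144 0.21191148 0.16145605] [ 0.1 -0.4 -0.7] 12.8833
lx -0.06671308598847313 ly -0.00011052506220751712
```

View pics/side3.png

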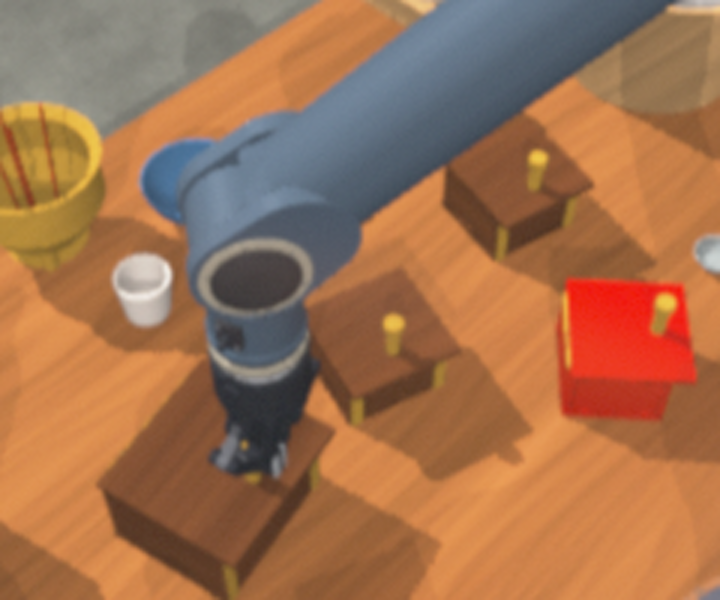

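View pics/top3.png

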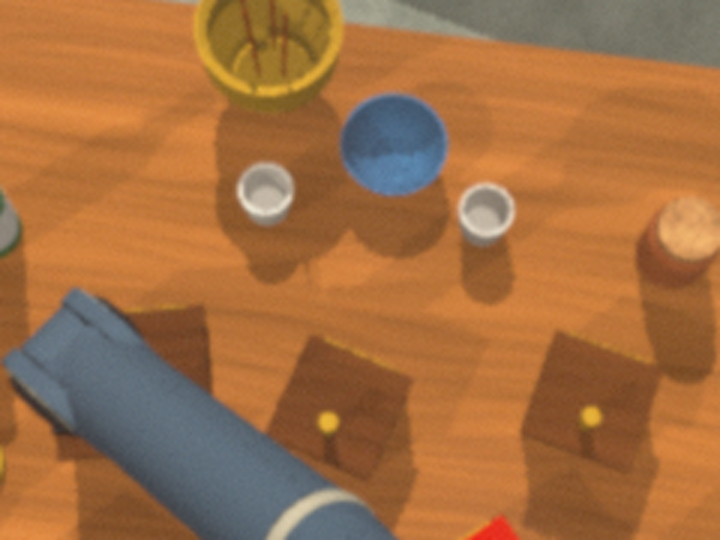

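Contact came at lx -0.067, against a predicted -0.068. Now I'll follow the lid's arc, watching the force.

```bash
cat > arc.py <<'E'
from rig import *
from h import *
import sys
a0,a1,st,lim,r=map(float,sys.argv[1:6])
f0=np.load("f0.npy")
for t in np.arange(a0,a1+.1,st):
    c=np.radians(t)
    lx=.065-r*np.cos(c)+.040*np.sin(c)-.0105; z=.095+r*np.sin(c)+.040*np.cos(c)+.025
    h=move_l(W(L,lx,0,z),feed=.06,until_force=lim)
    s=sense();f=s["wrist_force"]-f0
    cs,sn=np.cos(L[2]),np.sin(L[2])
    print(t,h,"F local",np.round([f[0]*cs+f[1]*sn,-f[0]*sn+f[1]*cs,f[2]],1),"z",s["position"][2].round(3),round(s["time_s"],1))
    if h: break
E
python3 arc.py 3 27 4 10 .122; python3 -c "
from h import *;shots('4')"
```

```text
3.0 False F local [-2.6 -1.  -0.1] z 0.166 13.2
7.0 False F local [-4.3 -1.8  0.1] z 0.175 13.5
11.0 False F local [-4.6 -1.5  1.9] z 0.183 13.8
15.0 False F local [-5.4 -2.1  1.6] z 0.191 14.1
19.0 False F local [-5.5 -2.7  2.2] z 0.199 14.4
23.0 False F local [-4.8 -2.7  1.7] z 0.206 14.7
27.0 False F local [-4.9 -2.3  1.3] z 0.212 15.0
```

View pics/side4.png

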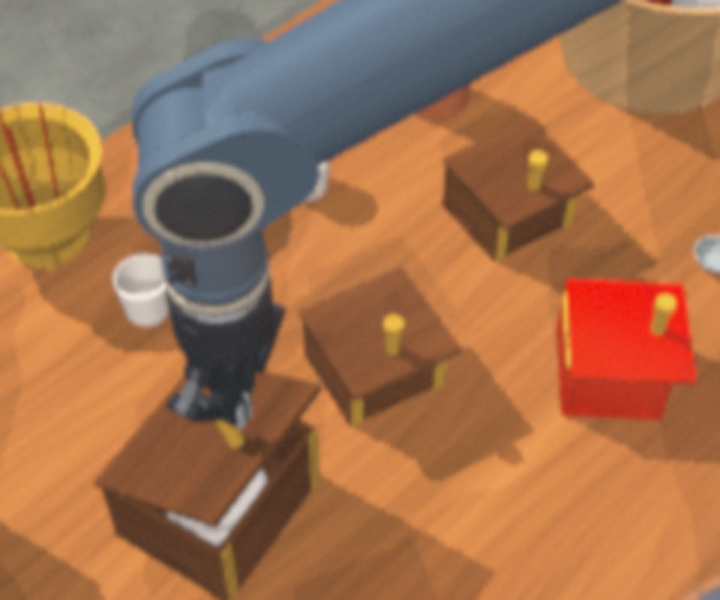

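The large lid is rising: its front edge is now clear of the box, the knob is at side-crop (228,432), and the box hasn't moved. I'll continue in stages.

```bash
python3 arc.py 31 67 4 10 .122; python3 -c "
from h import *;shots('5')"
```

```text
31.0 False F local [-4.6 -2.3  1.4] z 0.218 15.4
35.0 False F local [-4.  -2.4  2.8] z 0.224 15.7
39.0 False F local [-3.7 -1.6  2.1] z 0.229 16.0
43.0 False F local [-3.3 -2.2  4.2] z 0.233 16.3
47.0 False F local [-3.  -2.1  4.4] z 0.237 16.6
51.0 False F local [-2.  -2.   4.6] z 0.241 16.9
55.0 False F local [-3.3 -1.3  4.3] z 0.243 17.2
59.0 False F local [-1.4 -1.   5. ] z 0.246 17.5
63.0 False F local [-1.8 -0.9  4.8] z 0.247 17.8
67.0 False F local [-1.  -1.7  4.3] z 0.248 18.1
```

View pics/side5.png

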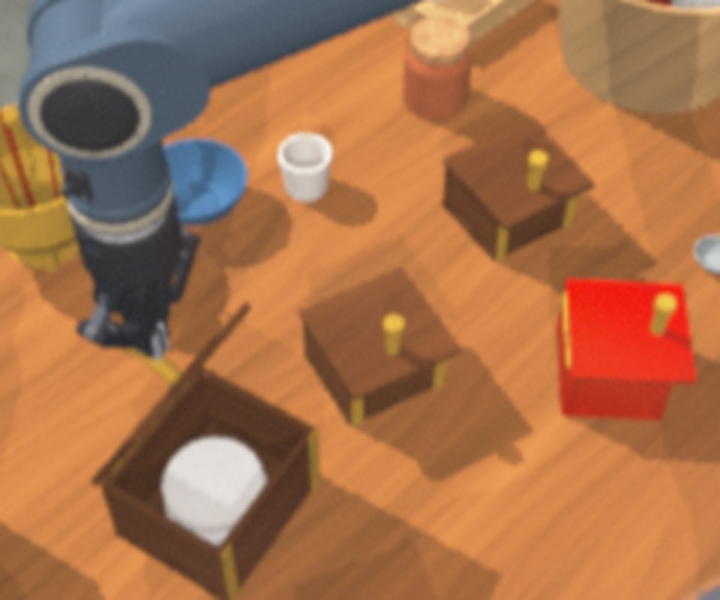

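The lid is about 60–65° up, seen nearly edge-on from (100,480) to (247,310), and the finger bears on the stem between the lid and the head. I'll carry on past the balance point.

```bash
python3 arc.py 71 103 4 10 .120; python3 -c "
from h import *;shots('6')"
```

```text
71.0 False F local [-0.5 -0.4  3. ] z 0.246 18.5
75.0 False F local [-0.7  1.1  4.4] z 0.246 18.8
79.0 False F local [0.5 0.7 4.7] z 0.246 19.1
83.0 False F local [1.1 1.1 6.3] z 0.245 19.4
87.0 False F local [0.9 1.1 5.6] z 0.243 19.7
91.0 False F local [2.6 1.2 5.6] z 0.24 20.0
95.0 False F local [2.8 1.6 6.9] z 0.238 20.3
99.0 False F local [4.  1.5 8.9] z 0.235 20.6
103.0 False F local [4.9 1.6 9.6] z 0.231 20.9
```

View pics/side6.png

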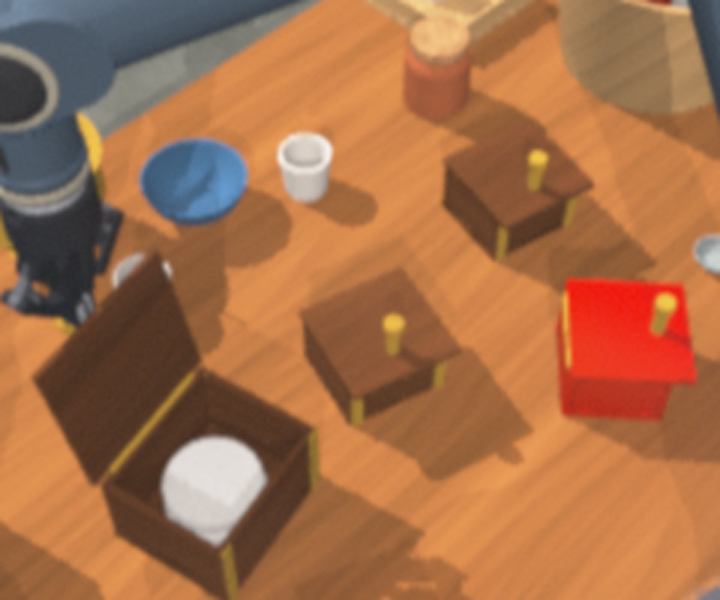

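The lid looks past vertical, but the reaction is still rising, so the finger may be wedging between the head and the lid. I'll measure the lid angle from the depth.

```bash
cat > ang.py <<'E'
from h import *
import sys
def ang(tag,box=(90,300,170,420)):
    s=np.load(f"pics/side{tag}.npz");P=cloud("side",s["d"])
    x0,y0,x1,y1=[int(b/3) for b in box]
    Q=P[110+y0:110+y1,200+x0:200+x1].reshape(-1,3)
    c,sn=np.cos(L[2]),np.sin(L[2]);d=Q-np.array([L[0],L[1],0])
    lx=d[:,0]*c+d[:,1]*sn-.065;ly=-d[:,0]*sn+d[:,1]*c;z=d[:,2]-.095
    m=(z>.03)&(abs(ly)<.075)&(abs(lx)<.09)&(z<.14)
    k=np.polyfit(z[m],lx[m],1);r=lx[m]-np.polyval(k,z[m])
    print("n",m.sum(),"deg",90+np.degrees(np.arctan(k[0])),"offset",k[1],"rms",r.std())
if __name__=="__main__": ang(sys.argv[1])
E
python3 ang.py 6
```

```text
n 884 deg 102.10841720009553 offset 0.0003936712755506545 rms 0.0023432867690603965
```

It's at 102°, well past balance. The finger now stands in the lid's way, between the lid and the head, so I'll withdraw it up and back along the lid's plane.

```bash
python3 - <<'E'
from rig import *
from h import *
f0=np.load("f0.npy")
p=np.array(sense()["position"]);u=np.array([np.cos(L[2]),np.sin(L[2]),0])
for dx,dz in ((.003,.006),(.014,.022),(.04,.07),(.04,.16)):
    move_l(p+u*dx+[0,0,dz],feed=.1)
    s=sense();print((s["wrist_force"]-f0).round(1),s["time_s"])
sleep(.5)
shots("7")
E
python3 ang.py 7
```

```text
[ 1.7  0.5 -0.6] 21.3
[ 0.  -0.4 -0.4] 21.6417
[-0.2 -0.3 -0.2] 22.3417
[-0.7 -0.2 -1.1] 23.3917
n 879 deg 109.84917097245044 offset 0.001144185905234679 rms 0.001576195364293261
```

View pics/side7.png

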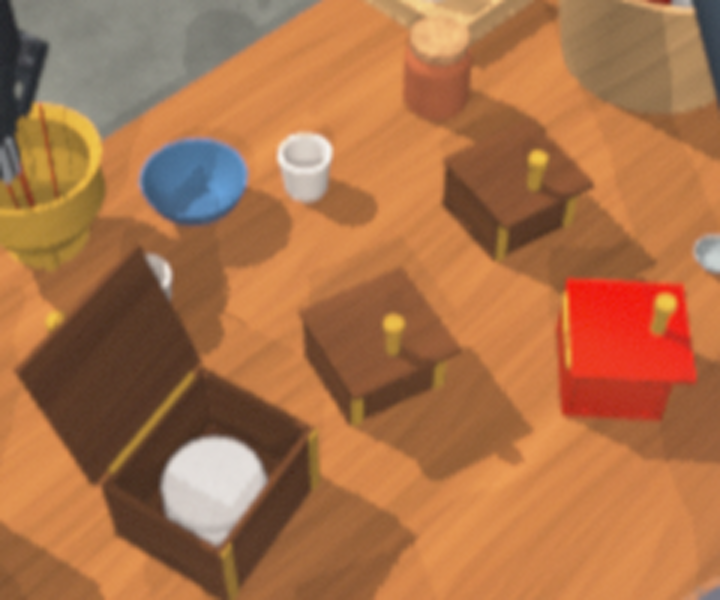

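View pics/top7.png

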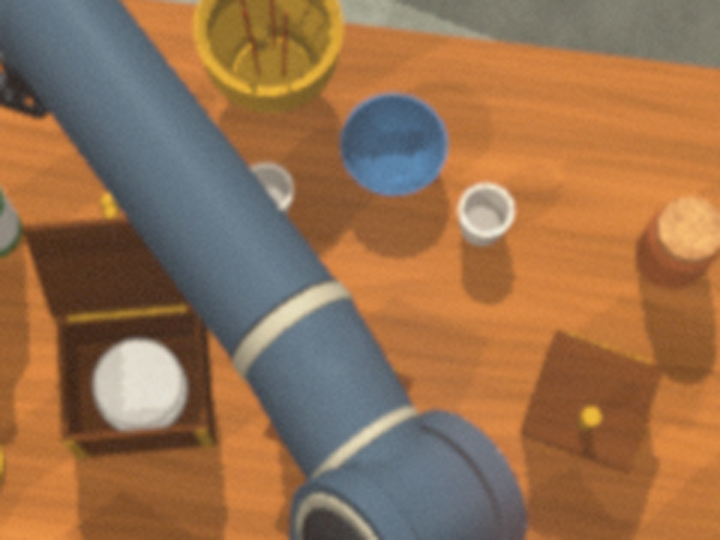

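The large lid leans at 109.8° on its stop (1.92 rad = 110°). small_a and small_b are shut, the gripper is up in free air, and the bystanders in view haven't moved. I'll hand in.

Run:
```python
from rig import *
print(finish_job(),sense()["time_s"])
```

```text
the job is handed in; nothing more can be done
the job is handed in; nothing more can be done
```

The tea is changed over, in the order asked, and I handed the job in at about 24 s of the 64 s allowed.

- **Small caddy (small_a):** I pushed its open lid forward from behind with two fingertips, one either side of the knob. It fell shut, and the box did not visibly move.
- **Large caddy:** I pushed its knob with the closed fingertips, rising along the lid's arc. Forces were about 5–6 N for most of the way.
- **Finger in the way:** Near the end the force rose to about 11 N because the finger was blocking the lid between the lid and the knob's head. I stopped at 102°, already past the balance point, and drew the finger out along the lid. The lid then fell open to its stop.

**Last checks:** the depth fit put the large lid at 109.8°, and the stop is at 110°. In the last pictures small_a and small_b were both shut. The large box, the red caddy, cups, bowl and jar showed no visible movement. The wrist force was about zero with the gripper in free air.

I checked the bystanders only by eye. The candlestick, most of the bottle and scoop, and the other red caddy were outside the last crops; the gripper was never lowered near them.

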